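# Find the stamped fittings crate and send it to dispatch

## Task

One of the two white crates has a red stamp underneath. Without gripping or lifting them, push each crate's tall back wall over towards the robot, first the robot's left-hand (+y) crate and then the right-hand one, so that the crate tips up steeply on its near edge against its stop strip (about 65 degrees, without toppling) and you can see its underside from the front for a moment, then let it down gently flat again. Then push the stamped crate away from the robot until it stands with its middle over the yellow dispatch line, facing much as before; leave the other crate in its place, and do not disturb the other things on the bench.

Things in the scene. Friction and masses are not known exactly. Their poses are not given: they have to be found in the camera images.
- crate_one: one of two white crates, alike when standing; 160 mm deep (x), 170 wide (y), walls 6 mm thick. Back wall (-x, robot's side) 120 mm high, other walls 45 mm. Inside: floor 8 mm up, near half empty, far half packed with fixed fittings to 34 mm. 0.5 to 0.75 kg; tips over past about 80 degrees. Origin: centre of underside; x away from robot, z up
- crate_two: one of two white crates, alike when standing; 160 mm deep (x), 170 wide (y), walls 6 mm thick. Back wall (-x, robot's side) 120 mm high, other walls 45 mm. Inside: floor 8 mm up, near half empty, far half packed with fixed fittings to 34 mm. 0.5 to 0.75 kg; tips over past about 80 degrees. Origin: centre of underside; x away from robot, z up
- stamp (a point): centre of the red stamp (a ring 130 mm across round a large dot) on the underside of the stamped crate: it lies at that crate's origin and moves with it. The front camera sees it only once that crate is tipped towards the robot by 55 degrees or more
- crate_one_near (a point): middle of the near bottom edge of crate_one (80 mm from its origin, robot's side), on which it is tipped and which stays down. A brace 10 mm thick slopes along each side of the crate from about 100 mm up the back wall down to the 45 mm side wall
- crate_one_far (a point): middle of the far bottom edge of crate_one; it rises as the crate is tipped
- crate_two_near (a point): middle of the near bottom edge of crate_two (80 mm from its origin, robot's side), on which it is tipped and which stays down. A brace 10 mm thick slopes along each side of the crate from about 100 mm up the back wall down to the 45 mm side wall
- crate_two_far (a point): middle of the far bottom edge of crate_two; it rises as the crate is tipped
- stop_one: aluminium strip 6 mm high, 14 wide, 200 long, fixed at the robot's side of one crate (starting gap 2 to 20 mm, square to it within 2 degrees); the crate's near bottom edge stops against it when tipped to the robot. Origin: bench level, middle of the face towards the crate; x away from the robot through the crate, y along the strip
- stop_two: aluminium strip 6 mm high, 14 wide, 200 long, fixed at the robot's side of one crate (starting gap 2 to 20 mm, square to it within 2 degrees); the crate's near bottom edge stops against it when tipped to the robot. Origin: bench level, middle of the face towards the crate; x away from the robot through the crate, y along the strip
- line: the dispatch line: a straight yellow line 30 mm wide, 860 mm long, painted flat on the bench across the robot's view beyond both crates. Origin: its middle; x points across it away from the robot, y along it
- tape: black roll of glazing tape, 84 mm across, 25 mm high, lying flat between the two crates; origin under its centre; not part of the job
- cleaner: clear bottle with a blue cap, 60 mm across, 170 mm tall, standing to the left; origin under its centre; not part of the job
- screws: glass jar with a steel lid, 60 mm across, 75 mm tall, standing to the right; origin under its centre; not part of the job
- scraper: scraper with a wooden handle lying at the right; origin under its middle; not part of the job
- hammer: hammer lying at the far left; origin under its middle; not part of the job
- mug: blue mug, 80 mm across, 90 mm tall, at the left; origin under its centre; not part of the job
There are look-alikes about, which are no part of the job. What is shaped like the crate_one but purple is not meant.

How it is judged:
On the way, in this order (a step that is already met when the one before it is completed fails the run):
1. the robot's left-hand crate is tipped steeply towards the robot (55 degrees or more) while the right-hand one stands flat and neither has left its place (distance of each of crate_one_near, crate_two_near from where it was at the start of the episode below 0.05 m and ((world y of crate_one above 0 m and angle between crate_one's own x axis and vertical below 0.61 rad and angle between crate_two's own z axis and vertical below 0.08 rad) or (world y of crate_two above 0 m and angle between crate_two's own x axis and vertical below 0.61 rad and angle between crate_one's own z axis and vertical below 0.08 rad))), for 0.3 s.
2. the right-hand crate is tipped steeply in the same way while the left-hand one stands flat again, both still in their places (distance of each of crate_one_near, crate_two_near from where it was at the start of the episode below 0.05 m and ((world y of crate_one above 0 m and angle between crate_two's own x axis and vertical below 0.61 rad and angle between crate_one's own z axis and vertical below 0.08 rad) or (world y of crate_two above 0 m and angle between crate_one's own x axis and vertical below 0.61 rad and angle between crate_two's own z axis and vertical below 0.08 rad))), for 0.3 s.
At the end, for the whole second after the job is handed in: the stamped crate stands flat and still with its middle within 30 mm of the middle of the yellow line, turned less than 28 degrees from facing it; the other crate stands flat within 50 mm of where it started; the other things on the bench are within 30 mm of where they were (angle between each of crate_one, crate_two's own z axis and vertical below 0.08 rad and x of crate_one in the frame of line between -0.03 and 0.03 m and angle between the x axis of crate_one and the x axis of line, either way round below 0.5 rad and distance of crate_two_near from where it was at the start of the episode below 0.05 m and height (world z) of each of crate_one, crate_two below 0.008 m and linear speed of each of crate_one, crate_two below 0.02 m/s and distance of each of tape, cleaner, screws, scraper, hammer, mug from where it was at the start of the episode below 0.03 m); the robot touches nothing.
It fails at once if a crate is lifted or carried off the bench (height (world z) of each of crate_one_near, crate_one_far above 0.03 m or height (world z) of each of crate_two_near, crate_two_far above 0.03 m).
It fails at once if a crate is toppled onto its back or side (angle between any of crate_one, crate_two's own z axis and vertical above 1.45 rad).
It fails at once if a tipped crate is dropped instead of being let down (angular speed of any of crate_one, crate_two above 8 rad/s).
It fails at once if one of the other things on the bench is disturbed (distance of any of tape, cleaner, screws, scraper, hammer, mug from where it was at the start of the episode above 0.03 m).
It also fails if it takes over 72 s, if anything falls off the work surface, if the arm or the gripper's body presses on something with over 40 N, if the wrist force passes 120 N, or if a joint passes its speed limit or range.

## Robot

A 7-joint arm with a two-finger parallel gripper is mounted at the origin on the work surface. World frame = base frame: x ahead of the robot, y to its left, z up, the work surface at z = 0. Lengths are in m, angles in rad, forces in N, time in s.
With the tool pointing down it reaches from about 0.425 to 0.925 m from the base axis. Payload 6.8 kg.
Tool frame: the origin (TCP) lies at the very end of the fingers, on their centre line; the grasp point (between the pads) lies 19 mm behind it (tcp_to_grasp is the distance from the TCP to the grasp point, in m); z points along the fingers, y is the direction in which the jaws open and shut (so a half turn about z gives the same grasp; the last joint's range is limited). The gripper opens to 85 mm and grips with 20 to 120 N. Pads are 22 mm wide; open, the fingers measure 114 mm over their backs; the gripper's body (76 mm by 85 mm) begins 54 mm behind the grasp point. The pads swing forward as they close: fully open they stand 13 mm farther back than shut.
Start: joints at [-1.41, 0.477, 0.022, 1.555, -0.011, 1.109, -0.083], TCP at [0.179, 0.651, 0.198] pointing down, gripper open.
Joint ranges: [-2.96, 2.96], [-0.34, 2.1], [-1.41, 1.46], [0.24, 2.44], [-1.37, 4.51], [0.17, 1.92], [-2.96, 2.96]. Speed limits (rad/s): [2.39, 2.39, 3.14, 3.14, 3.14, 3.14, 3.14].

## Interface

Orientations are given as a unit quaternion [w, x, y, z].
In Python, from station import * gives the robot as it stands.
- The arm moves only by the tool apply_moves, never from a script. Its argument "increments" is one flat list of numbers, 5 for each row, row after row: the finger opening in mm, from 0 to 85.4, then the shift along the tool's x, y, z in mm, then the turn about the tool's z in degrees. In form: [claw, tx, ty, tz, roll, claw, tx, ty, tz, roll, ...]. A call has 1 to 12 rows; each row shifts and turns the pose as measured when the row begins, along the tool's axes as they then stand; what a row does not reach is not made up. A row lasts 1/8 s, in which the tool goes at most 62.5 mm and 10.7 degrees, less where a joint would pass 70% of its speed; a pose out of reach is approached as far as the arm can. A call with a gripper value outside its range is refused whole. The fingers move at their own pace and stop on an object; "squeeze" is the grip in N (left out, the last holds). Time passes only in rows, so rows that do not move let the fingers close. It gives the time, the measured TCP pose, the force and the opening at its end, in the units of the state.
- get_obs(): the state, without advancing time (a new reading comes with each control period).
- read_camera(name): name is "scene" or "side" or "wrist"; returns (picture, depth): 400x640x3 uint8, blue, green, red; 400x640 float32, m along the optical axis (not along the pixel's ray), 0 where there is no reading.
- get_calibration(name): a dict with "mtx" (3x3 intrinsics, pixels), "camera_from_world" (4x4, takes a point from world to camera coordinates); the wrist camera has in their place "T_tool_cam" (4x4, takes a point from camera to tool coordinates, whose origin is the TCP and whose axes are the flange's). Camera axes: x right, y down, z forward; pixel columns grow to the right and rows downward; lengths in m; the calibration is good to about 2 mm. A picture is of the moment at which its call begins: read the wrist's pose just before it. get_calibration takes no time and is no camera call.
- hand_in(): hands the job in, once; it reports no verdict.
Trained networks look in the newest picture that a camera, given by its name, has taken for a name from the list of things; names that differ only in an ending like _2 or _b are one class to them, and where a whole thing is asked for, a point or a joint stands for the part that bears it (a point fixed in the world has none). Each returns a list of dicts, best first, with "p" (0 to 1); they miss things now and then, are a little off and sometimes report something else, mostly with a low value. They report only what shows in the picture. A call takes as long as a camera call. They do not tell look-alikes from the thing itself.
- outline_of(camera, thing): "pixels" (400x640 bool, what is visible of it) and "extent" ([centre column, centre row, width, height] in pixels, round what is visible of it).
The state is a dict: "t": time; "q": joint angles; "joint_vel": joint speeds; "joint_torque": joint torques, N m; "eef_pos": TCP position; "tool_rot": TCP orientation; "contact_force": force on the tool from outside, world axes, zero at the start; "torque": the same for the moment, N m; "gripper_width": opening from 0.0 (shut) to 1.0 (fully open).
Only numpy, scipy, OpenCV 4.12 (cv2) and the standard library are available. Lean on these libraries where they do the work, as an engineer would, in place of code of your own. Each camera call takes 0.05 s, during which the arm holds its last target.

## Working session

There is one attempt and no reset: what is moved stays moved. The work goes in short steps, Python scripts to look and compute and a tool call to move; the robot and the scene stay as the last step left them, time stands still between calls to the robot, and variables do not carry over. Pictures are saved under pics/ and viewed, and the job is handed in when it is done.

Besides the shell and the picture viewer there is one more tool, called after ">>>" in YAML: its name, and indented under it one key for each argument. apply_moves: Moves the arm, as the interface text tells. Its arguments: {"type":"object","properties":{"increments":{"type":"array"},"squeeze":{"type":"number"}},"required":["increments"]}

```bash
ls; mkdir -p pics
python3 - <<'E'
from station import *
import cv2
o=get_obs(); print(o)
for c in ["scene","side","wrist"]:
    p,d=read_camera(c); cv2.imwrite(f"pics/a_{c}.png",p); 
    k=get_calibration(c); print(c,k)
E
```

```text
pics
{'t': 0.0, 'q': array([-1.41010181,  0.47779729,  0.02234579,  1.55646997, -0.01150125,
        1.10930986, -0.0831592 ]), 'joint_vel': array([-0.00040623,  0.00018582, -0.00045046,  0.00106791, -0.00166026,
       -0.00085211,  0.00022257]), 'joint_torque': array([ 5.81496170e-04, -5.96448255e+01,  1.60839424e+00, -2.81202257e+01,
        1.25180781e-02,  9.41197271e-03,  8.80844368e-06]), 'eef_pos': array([0.17910558, 0.65011221, 0.19711997]), 'tool_rot': array([-5.45901432e-05,  1.34014642e-01,  9.90978917e-01, -9.26493770e-04]), 'contact_force': array([ 0.09954747, -0.00287067,  1.10044077]), 'torque': array([ 0.00287362, -0.03929443,  0.01044984]), 'gripper_width': 1.0012195471380851}
scene {'mtx': array([[451.67316674,   0.        , 320.75762496],
       [  0.        , 451.67316674, 195.30382452],
       [  0.        ,   0.        ,   1.        ]]), 'camera_from_world': array([[ 0.44108323,  0.89737985, -0.01244975, -0.26778523],
       [ 0.50270134, -0.25853363, -0.82489498, -0.18464524],
       [-0.74346281,  0.35758883, -0.5651489 ,  1.71517373],
       [ 0.        ,  0
[... 299 characters left out ...]
0.43693477, -0.59887244, -0.67114813,  0.27140839],
       [ 0.38586254,  0.54920749, -0.74127002,  1.09391869],
       [ 0.        ,  0.        ,  0.        ,  1.        ]])}
wrist {'mtx': array([[337.21692681,   0.        , 320.54074697],
       [  0.        , 337.21692681, 193.89970556],
       [  0.        ,   0.        ,   1.        ]]), 'T_tool_cam': array([[-8.79956177e-04, -9.45755509e-01, -3.24878042e-01,
         8.48758801e-02],
       [ 9.99999586e-01, -9.07676789e-04, -6.62263558e-05,
         5.33716684e-04],
       [-2.32250317e-04, -3.24877966e-01,  9.45755916e-01,
        -1.75012934e-01],
       [ 0.00000000e+00,  0.00000000e+00,  0.00000000e+00,
         1.00000000e+00]])}
```

View pics/a_scene.png

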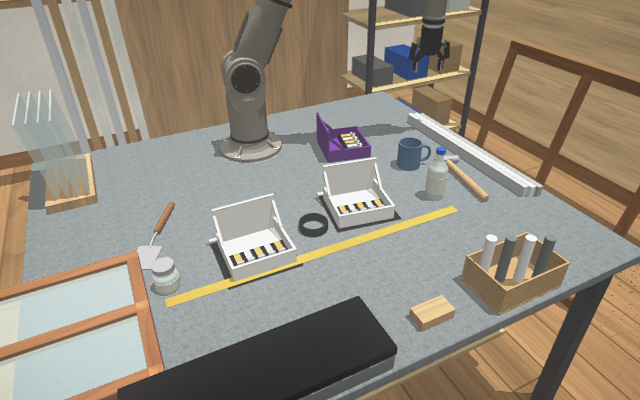

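View pics/a_side.png

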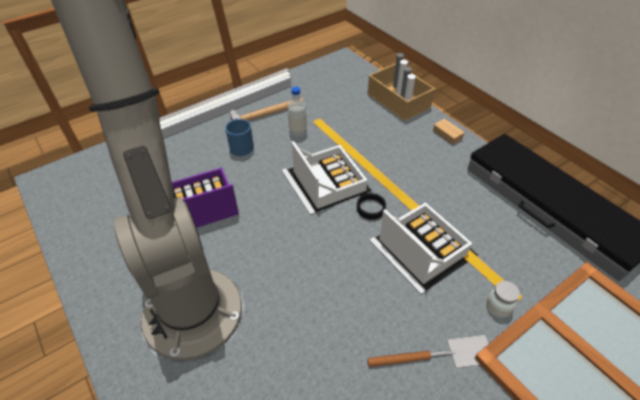

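View pics/a_wrist.png

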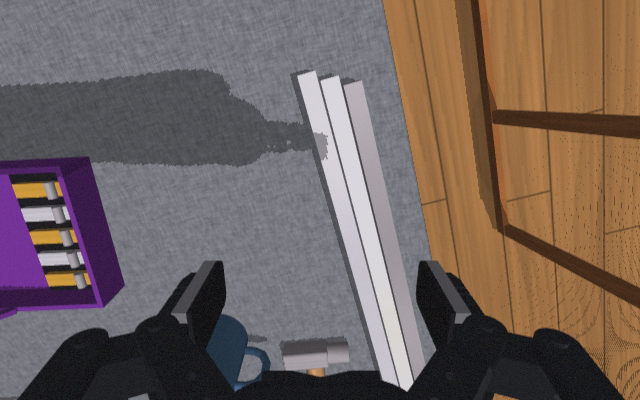

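Scene: the white crates are at (254,237) and (357,194), the purple look-alike at (343,140), and the +y crate is the one at (357,194). The yellow line runs from (168,301) to (456,209). Measuring next.

```bash
cat > h.py <<'E'
from station import *
import numpy as np, cv2
def cloud(c,d):
    k=get_calibration(c); K=k["mtx"]; T=np.linalg.inv(k["camera_from_world"])
    v,u=np.mgrid[0:400,0:640]
    P=np.stack([(u-K[0,2])/K[0,0]*d,(v-K[1,2])/K[1,1]*d,d],-1)
    return P@T[:3,:3].T+T[:3,3]
def ctr(mask,W,d):
    m=mask&(d>0); return W[m]
E
python3 - <<'E'
from h import *
o=get_obs()
for c in ["scene","side"]:
    p,d=read_camera(c); W=cloud(c,d)
    np.save(f"{c}_W.npy",W); np.save(f"{c}_d.npy",d); cv2.imwrite(f"pics/b_{c}.png",p)
    for th in ["crate_one","crate_two","line","tape","cleaner","screws","scraper","hammer","mug","stop_one"]:
        for r in outline_of(c,th)[:4]:
            m=r["pixels"]&(d>0); Q=W[m]
            print(c,th,round(r["p"],2),[int(x) for x in r["extent"]],"med",np.round(np.median(Q,0),3),"lo",np.round(np.percentile(Q,2,0),3),"hi",np.round(np.percentile(Q,98,0),3))
            if r["p"]>.4: np.save(f"m_{c}_{th}_{int(r['extent'][0])}.npy",r["pixels"])
print(get_obs()["t"])
E
ls
```

```text
scene crate_one 0.88 [341, 137, 55, 48] med [0.19  0.296 0.029] lo [0.087 0.207 0.003] hi [0.272 0.387 0.118]
scene crate_one 0.81 [359, 193, 73, 68] med [0.478 0.168 0.033] lo [0.44  0.071 0.004] hi [0.617 0.253 0.118]
scene crate_two 0.89 [254, 237, 82, 86] med [ 0.537 -0.183  0.031] lo [ 0.504 -0.267  0.005] hi [ 0.664 -0.101  0.117]
scene line 0.95 [310, 256, 291, 100] med [ 0.662 -0.027  0.001] lo [ 0.642 -0.424 -0.002] hi [0.677 0.401 0.004]
scene tape 0.97 [312, 226, 30, 32] med [ 0.564 -0.001  0.017] lo [ 0.517 -0.041 -0.001] hi [0.598 0.037 0.027]
scene cleaner 0.68 [434, 176, 25, 50] med [0.596 0.396 0.081] lo [0.564 0.379 0.001] hi [0.611 0.428 0.17 ]
scene screws 0.7 [163, 277, 28, 34] med [ 0.621 -0.42   0.049] lo [ 0.536 -0.448 -0.   ] hi [ 0.632 -0.391  0.077]
scene hammer 0.88 [466, 177, 42, 47] med [0.559 0.542 0.021] lo [0.437 0.52  0.005] hi [0.681 0.608 0.028]
scene hammer 0.64 [312, 225, 31, 29] med [ 0.564 -0.003  0.017] lo [ 0.518 -0.041  0.001] hi [0.598 0.037 0.027]
scene hammer 0.49 [434, 174, 24, 53] med [0.596 0.396 0.082] lo [0.563 0.379 0.003] hi [0.612 
[... 1856 characters left out ...]
[ 0.406  0.066 -0.003] hi [0.551 0.271 0.01 ]
1.25
h.py
m_scene_cleaner_434.npy
m_scene_crate_one_341.npy
m_scene_crate_one_359.npy
m_scene_crate_two_254.npy
m_scene_hammer_312.npy
m_scene_hammer_434.npy
m_scene_hammer_466.npy
m_scene_line_310.npy
m_scene_mug_414.npy
m_scene_screws_163.npy
m_scene_stop_one_257.npy
m_scene_stop_one_358.npy
m_scene_tape_312.npy
m_side_cleaner_297.npy
m_side_crate_one_204.npy
m_side_crate_one_328.npy
m_side_crate_two_428.npy
m_side_hammer_260.npy
m_side_line_408.npy
m_side_line_426.npy
m_side_mug_240.npy
m_side_scraper_426.npy
m_side_screws_502.npy
m_side_stop_one_326.npy
m_side_tape_240.npy
m_side_tape_373.npy
pics
scene_W.npy
scene_d.npy
side_W.npy
side_d.npy
```

Run:
```python
from h import *
for cam,l,r in [("scene","crate_one_359","crate_two_254"),("side","crate_one_328","crate_two_428")]:
    W=np.load(f"{cam}_W.npy")
    for n in (l,r):
        m=np.load(f"m_{cam}_{n}.npy"); Q=W[m]; 
        b=Q[(Q[:,2]>.06)&(Q[:,2]<.112)]
        x0=np.percentile(b[:,0],30 if cam=="scene" else 50)
        b=b[abs(b[:,0]-x0)<.012]
        a=np.polyfit(b[:,1],b[:,0],1); res=b[:,0]-np.polyval(a,b[:,1]); b=b[abs(res)<.004]; a=np.polyfit(b[:,1],b[:,0],1)
        f=Q[(abs(Q[:,2]-.045)<.004)]
        t=Q[(Q[:,2]>.09)]
        s=Q[(Q[:,2]>.01)&(Q[:,2]<.04)]
        print(cam,n,"backwall x=%.4f*y+%.4f"%tuple(a),len(b),"y-range top",np.percentile(t[:,1],[1,99]).round(3),"yrange",np.percentile(Q[:,1],[1,99]).round(3),"xmax",np.percentile(f[:,0],[1,99]).round(3), "zmax",Q[:,2].max().round(3))
W=np.load("scene_W.npy");m=np.load("m_scene_line_310.npy");Q=W[m];print("line",np.polyfit(Q[:,1],Q[:,0],1))
W=np.load("side_W.npy");m=np.load("m_side_line_408.npy");Q=W[m];print("line",np.polyfit(Q[:,1],Q[:,0],1))
p=cv2.imread("pics/b_side.png");cv2.imwrite("pics/c_side.png",cv2.resize(p[130:300,270:480],None,fx=3.5,fy=3.5,interpolation=2))
```

```text
scene crate_one_359 backwall x=0.1521*y+0.4263 485 y-range top [-0.421  0.257] yrange [0.067 0.255] xmax [0.44  0.618] zmax 0.814
scene crate_two_254 backwall x=0.0157*y+0.5106 899 y-range top [-0.421 -0.1  ] yrange [-0.268 -0.099] xmax [0.505 0.665] zmax 0.814
side crate_one_328 backwall x=0.1472*y+0.4217 213 y-range top [-0.616  0.257] yrange [0.068 0.287] xmax [0.434 0.614] zmax 0.99
side crate_two_428 backwall x=0.0122*y+0.5045 727 y-range top [-0.616 -0.098] yrange [-0.268 -0.1  ] xmax [0.5   0.661] zmax 0.99
line [-6.07478210e-04  6.62464307e-01]
line [0.04514441 0.65512074]
```

View pics/c_side.png

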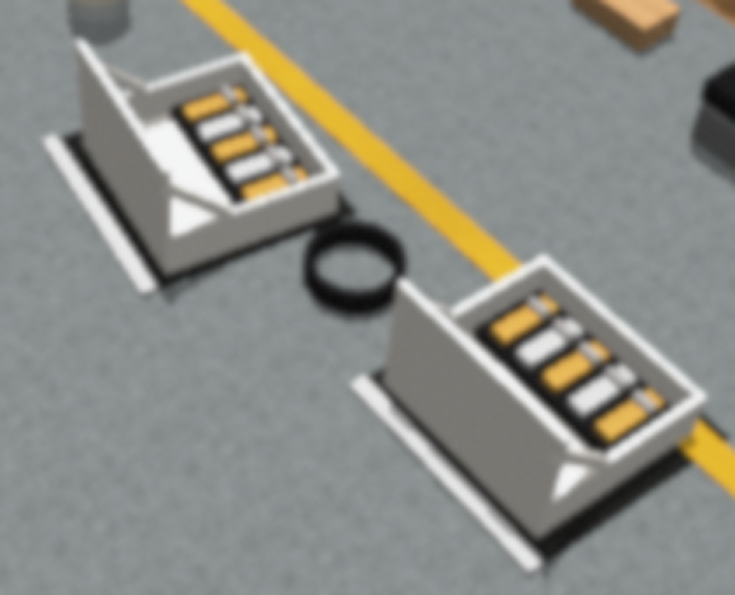

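Run:
```python
from h import *
p=cv2.imread("pics/b_side.png"); W=np.load("side_W.npy")
g=p.min(2)
for n,(a,b,x0) in {"L":(.147,.4217,0),"R":(.0122,.5045,0)}.items():
    off=(W[...,0]-(a*W[...,1]+b))/np.hypot(1,a)
    ym=(.09,.255) if n=="L" else (-.26,-.11)
    m=(off<0)&(off>-.05)&(W[...,2]<.012)&(W[...,1]>ym[0])&(W[...,1]<ym[1])
    br=m&(g>170)
    print(n,br.sum(),np.percentile(off[br],[2,10,50,90,98]).round(4),np.median(W[br][:,2]))
```

```text
L 210 [-0.0316 -0.0303 -0.0248 -0.0187 -0.0173] 0.006709771780352647
R 222 [-0.0253 -0.0239 -0.0198 -0.0149 -0.0132] 0.006564923647656706
```

>>> apply_moves:
  increments: [30, 0, 0, -50, 0, 30, -36, -29, -10, 0, 30, -36, -29, 0, 0, 30, -36, -29, 0, 0, 30, -36, -29, 0, 0, 30, -36, -29, 0, 0, 30, -36, -29, 0, 0, 30, -36, -29, 0, 0, 30, -36, -29, 0, 0, 30, -36, -29, 0, 0, 30, -36, -29, 0, 0, 30, -36, -29, 0, 0]
  squeeze: 30

```text
t: 2.75
eef_pos: [0.4837, 0.23, 0.2607]
tool_rot: [0.001, 0.13, 0.992, 0.003]
contact_force: [0.3, 0.5, -0.1]
gripper_width: 0.352
```

>>> apply_moves:
  increments: [30, 0, 0, 0, 10.4, 30, 0, 0, 0, 10.4, 30, 0, 0, 0, 10.4, 30, 0, 0, 0, 10.4, 30, 0, 0, 0, 10.4, 30, 0, 0, 0, 10.4, 30, 0, 0, 0, 10.4, 30, 0, 0, 0, 10.4, 30, 0, 0, 0, 0]

```text
t: 3.88
eef_pos: [0.4868, 0.2244, 0.2623]
tool_rot: [-0.001, 0.771, 0.637, 0.004]
contact_force: [-0.7, 0.5, -0.7]
gripper_width: 0.351
```

```bash
cat >> h.py <<'E'
from scipy.spatial.transform import Rotation as R
def tool():
    o=get_obs(); w,x,y,z=o["tool_rot"]; M=R.from_quat([x,y,z,w]).as_matrix()
    return o,np.array(o["eef_pos"]),M
def go(target):
    o,p,M=tool(); d=M.T@(np.array(target)-p)*1000
    ang=np.degrees(np.arctan2(M[1,1],M[0,1]))
    print("t",o["t"],"pos",p.round(4),"tool y angle",ang.round(2),"tool z",M[:,2].round(3),"d(mm)",d.round(1),"F",o["contact_force"].round(1),"q",o["q"].round(2))
E
python3 -c "
from h import *
go((.497,.197,.092))
p,d=read_camera('wrist'); cv2.imwrite('pics/d_w.png',p)"
```

```text
t 3.875 pos [0.4868 0.2244 0.2623] tool y angle -10.8 tool z [ 0.005  0.006 -1.   ] d(mm) [-26.2  14.5 170.1] F [-0.7  0.5 -0.7] q [-0.94  0.19  0.46  1.84 -0.1   1.13 -0.64]
```

View pics/d_w.png

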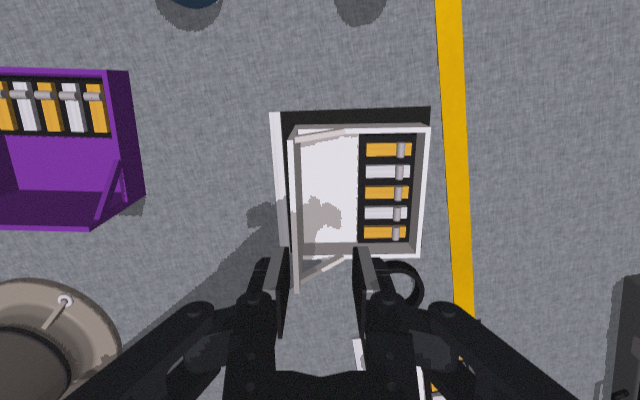

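>>> apply_moves:
  increments: [30, -13, 7, 10, -2, 30, -13, 8, 10, 0, 30, 0, 0, 50, 0, 30, 0, 0, 50, 0, 30, 0, 0, 40, 0, 30, 0, 0, 8, 0, 30, 0, 0, 0, 0]

```text
t: 4.8
eef_pos: [0.5014, 0.1986, 0.0926]
tool_rot: [-0.001, 0.75, 0.662, 0.007]
contact_force: [-0.0, -0.3, -0.2]
gripper_width: 0.35
```

```bash
python3 -c "
from h import *
go((.497,.197,.092))
for c in ['wrist','side']:
    p,d=read_camera(c); cv2.imwrite('pics/e_%s.png'%c,p if c=='wrist' else cv2.resize(p[80:300,230:480],None,fx=3,fy=2.7))"
```

```text
t 4.8 pos [0.5014 0.1986 0.0926] tool y angle -7.13 tool z [ 0.01   0.011 -1.   ] d(mm) [-2.2 -4.1  0.6] F [-0.  -0.3 -0.2] q [-0.82  0.4   0.41  2.01 -0.24  0.76 -0.39]
```

View pics/e_wrist.png

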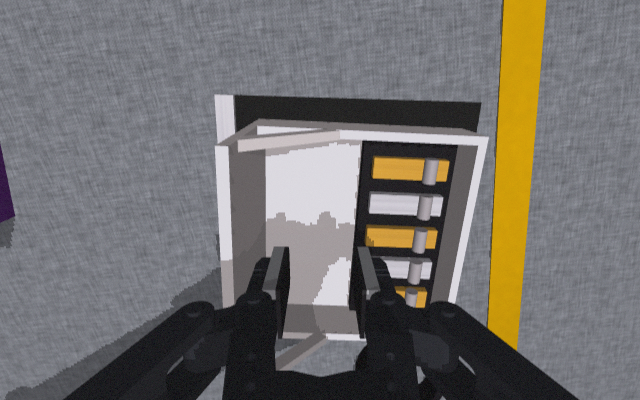

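View pics/e_side.png

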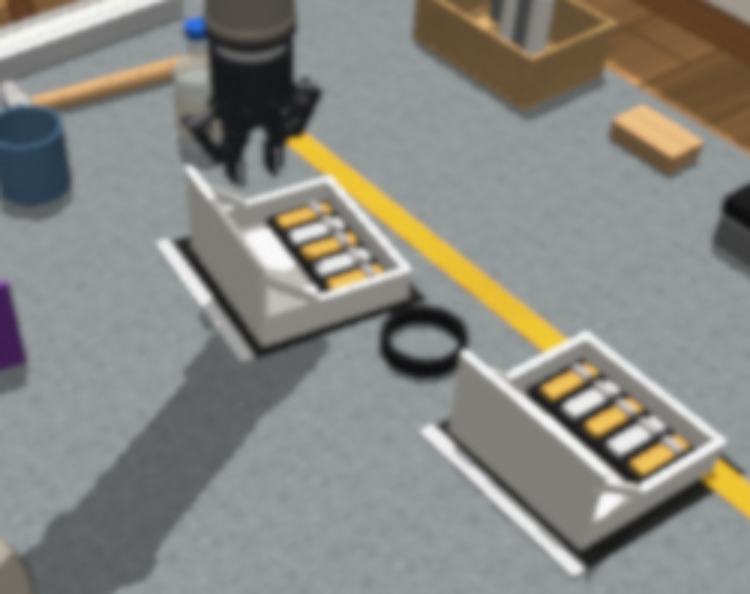

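Run:
```python
from h import *
p,d=read_camera('wrist'); k=get_calibration('wrist');K=k['mtx'];T=k['T_tool_cam']
v,u=np.mgrid[0:400,0:640]
P=np.stack([(u-K[0,2])/K[0,0]*d,(v-K[1,2])/K[1,1]*d,d],-1)@T[:3,:3].T+T[:3,3]
m=(d>0)&(d<.215)&(v>220)
for z in [(-.10,-.07),(-.07,-.05),(-.05,-.04),(-.04,-.03),(-.03,-.02),(-.02,-.01),(-.01,0),(0,.02)]:
    q=P[m&(P[...,2]>z[0])&(P[...,2]<z[1])&(abs(P[...,1])<.06)]
    if len(q): print(z,len(q),(np.percentile(q,[1,50,99],0)*1000).round(0).tolist())
for (vv,uu) in [(248,282),(260,282),(300,280),(248,365),(260,365),(290,372),(265,265)]: print(vv,uu,(P[vv,uu]*1000).round(1))
```

```text
(-0.1, -0.07) 15473 [[-10.0, -52.0, -100.0], [11.0, 12.0, -89.0], [18.0, 50.0, -70.0]]
(-0.07, -0.05) 2277 [[-10.0, -29.0, -70.0], [8.0, 14.0, -60.0], [13.0, 27.0, -50.0]]
(-0.05, -0.04) 879 [[-9.0, -29.0, -50.0], [8.0, -16.0, -45.0], [12.0, 27.0, -40.0]]
(-0.04, -0.03) 238 [[-9.0, -24.0, -40.0], [9.0, -16.0, -37.0], [12.0, 23.0, -33.0]]
(-0.03, -0.02) 1280 [[-28.0, -52.0, -28.0], [-3.0, -48.0, -26.0], [19.0, -45.0, -20.0]]
(-0.02, -0.01) 341 [[-31.0, -47.0, -20.0], [-7.0, -46.0, -15.0], [15.0, -45.0, -10.0]]
(-0.01, 0) 281 [[-37.0, -48.0, -10.0], [-12.0, -46.0, -5.0], [11.0, -45.0, -0.0]]
(0, 0.02) 372 [[-39.0, -48.0, 0.0], [-13.0, -46.0, 7.0], [6.0, -45.0, 19.0]]
248 282 [ 11.5 -18.6 -38. ]
260 282 [ 11.7 -17.4 -49.2]
300 280 [  6.2 -16.2 -68.9]
248 365 [ 11.8  19.1 -38.7]
260 365 [ 11.3  17.9 -48.4]
290 372 [ 11.5  17.7 -70.2]
265 265 [  8.2 -25.  -47.4]
```

The depth reading puts the fingertips about 33 mm short of the nominal TCP at this opening (wall top checks out at 0.121 m). I'll lower the tool accordingly.

>>> apply_moves:
  increments: [30, 0, 0, 20, 0, 30, 0, 0, 8, 1, 30, 0, -8, 0, 0, 30, 0, -8, 0, 0, 30, 0, -8, 0, 0, 30, 0, -8, 0, 0, 30, 0, 0, 0, 0]

```text
t: 5.82
eef_pos: [0.4731, 0.2065, 0.0706]
tool_rot: [0.0, 0.756, 0.655, 0.015]
contact_force: [1.3, -0.5, -0.2]
gripper_width: 0.348
```

```bash
cat >> h.py <<'E'
def snap(n,cams=('wrist','side')):
    ims=[]
    for c in cams:
        p,d=read_camera(c)
        ims.append(p[60:300,180:520] if c=='side' else (p[100:300,180:480] if c=='scene' else p))
    ims=[cv2.resize(i,(800//len(ims),int(i.shape[0]*800/len(ims)/i.shape[1]))) for i in ims]
    H=max(i.shape[0] for i in ims)
    cv2.imwrite(f'pics/{n}.png',np.hstack([cv2.copyMakeBorder(i,0,H-i.shape[0],0,0,0) for i in ims]))
E
python3 -c "
from h import *
go((.497,.197,.064)); snap('f')"
```

```text
t 5.825 pos [0.4731 0.2065 0.0706] tool y angle -8.18 tool z [ 0.023  0.018 -1.   ] d(mm) [-6.1 24.9  6.9] F [ 1.3 -0.5 -0.2] q [-0.86  0.4   0.4   2.09 -0.25  0.67 -0.43]
```

View pics/f.png

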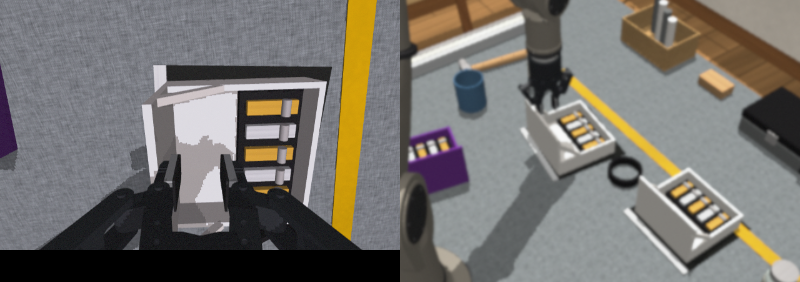

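>>> apply_moves:
  increments: [30, -3, 0, 8, 0, 30, -3, -6, 3, 0, 30, 0, -8, 1, 0, 30, 0, -8, 1, 0, 30, 0, -8, 2, 0, 30, 0, 0, 0, 0]

```text
t: 6.68
eef_pos: [0.4494, 0.2052, 0.0559]
tool_rot: [0.003, 0.757, 0.654, 0.021]
contact_force: [3.8, -1.2, 0.3]
gripper_width: 0.353
```

```bash
python3 -c "
from h import *
go((.497,.197,.064)); snap('g')"
```

```text
t 6.675 pos [0.4494 0.2052 0.0559] tool y angle -8.39 tool z [ 0.036  0.022 -0.999] d(mm) [-1.  48.5 -6.5] F [ 3.8 -1.2  0.3] q [-0.88  0.38  0.4   2.16 -0.26  0.6  -0.45]
```

View pics/g.png

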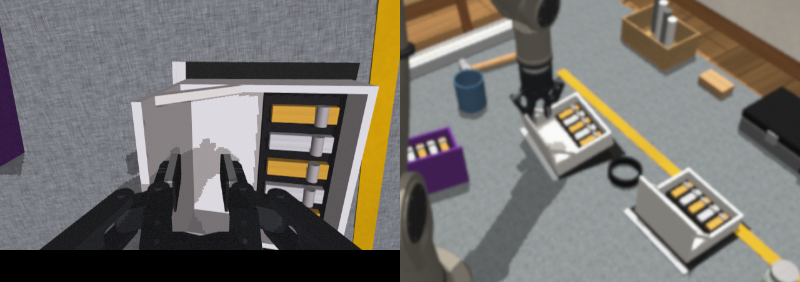

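>>> apply_moves:
  increments: [30, 0, -8, 1, 0, 30, 0, -8, 1, 0, 30, 0, -8, 3, 0, 30, 0, -8, 3, 0, 30, 0, -8, 4, 0, 30, 0, -8, 4, 0, 30, 0, 0, 0, 0]

```text
t: 7.65
eef_pos: [0.4034, 0.212, 0.0369]
tool_rot: [0.005, 0.757, 0.653, 0.022]
contact_force: [3.4, -1.0, 3.6]
gripper_width: 0.351
```

```bash
python3 -c "
from h import *
go((.497,.197,.064)); snap('i')"
```

```text
t 7.65 pos [0.4034 0.212  0.0369] tool y angle -8.47 tool z [ 0.039  0.021 -0.999] d(mm) [ -0.4  95.7 -23.6] F [ 3.4 -1.   3.6] q [-0.95  0.37  0.38  2.25 -0.27  0.52 -0.51]
```

View pics/i.png

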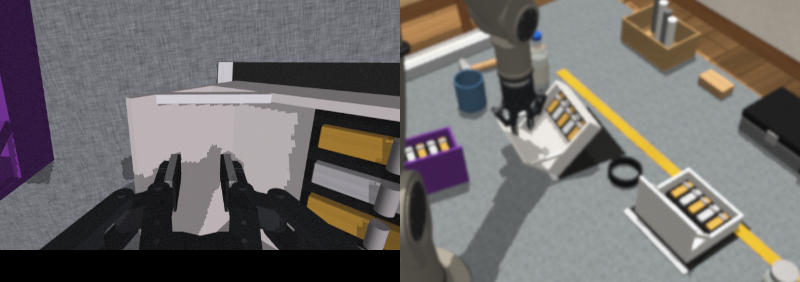

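>>> apply_moves:
  increments: [30, 0, -6, 5, 0, 30, 0, -6, 5, 0, 30, 0, -5, 6, 0, 30, 0, -4, 6, 0, 30, 0, 0, 0, 0]

```text
t: 8.38
eef_pos: [0.3821, 0.2151, 0.0127]
tool_rot: [0.005, 0.757, 0.653, 0.021]
contact_force: [1.6, -0.2, 1.9]
gripper_width: 0.352
```

```bash
python3 -c "
from h import *
go((.497,.197,.064)); snap('j',('scene','side'))"
```

```text
t 8.375 pos [0.3821 0.2151 0.0127] tool y angle -8.51 tool z [ 0.038  0.02  -0.999] d(mm) [  0.3 118.1 -47.2] F [ 1.6 -0.2  1.9] q [-0.96  0.4   0.35  2.3  -0.3   0.44 -0.51]
```

View pics/j.png

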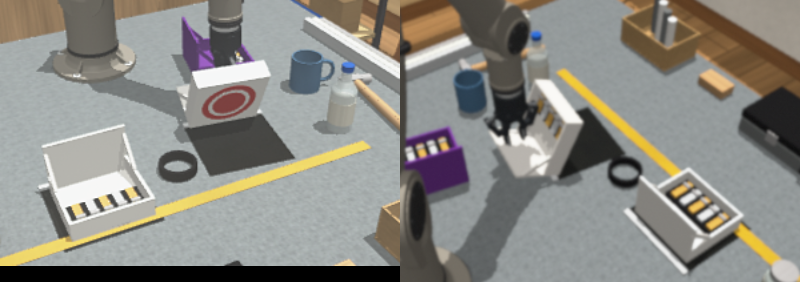

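The left (+y) crate is tipped and the red ring shows on its underside at about (228,102) in the crop. Checking its angle by plane fit.

```bash
cat >> h.py <<'E'
def underside(lo,hi):
    p,d=read_camera('scene'); W=cloud('scene',d)
    r=[x for x in outline_of('scene','crate_one')]
    for x in r:
        m=x['pixels']&(d>0); Q=W[m]; c=np.median(Q,0)
        if not(lo<c[1]<hi) or c[0]<.35: continue
        best=None; rng=np.random.default_rng(0)
        for _ in range(300):
            a=Q[rng.choice(len(Q),3,False)]; n=np.cross(a[1]-a[0],a[2]-a[0]); l=np.linalg.norm(n)
            if l<1e-6: continue
            n/=l; k=abs((Q-a[0])@n)<.003
            if best is None or k.sum()>best.sum(): best=k
        S=Q[best]; n=np.linalg.svd(S-S.mean(0))[2][2]; n*=np.sign(n[2]) or 1
        print(round(x['p'],2),c.round(3),len(S),len(Q),"n",n.round(3),"angle of n to vertical",np.degrees(np.arccos(abs(n[2]))).round(1),"mean",S.mean(0).round(3))
E
python3 -c "
from h import *
underside(.05,.35)"
```

```text
0.93 [0.474 0.158 0.107] 1377 2366 n [-0.902  0.145  0.407] angle of n to vertical 66.0 mean [0.472 0.167 0.082]
```

>>> apply_moves:
  increments: [30, 0, 0, 0, 0, 30, 0, 0, 0, 0]

```text
t: 8.82
eef_pos: [0.3827, 0.2151, 0.0136]
tool_rot: [0.005, 0.758, 0.652, 0.021]
contact_force: [2.1, -0.1, 2.4]
gripper_width: 0.352
```

>>> apply_moves:
  increments: [30, 0, 4, -7, 0, 30, 0, 5, -6, 0, 30, 0, 5, -6, 0, 30, 0, 6, -5, 0, 30, 0, 6, -5, 0, 30, 0, 7, -4, 0, 30, 0, 7, -4, 0, 30, 0, 7, -3, 0, 30, 0, 7, -3, 0, 30, 0, 7, -2, 0]

```text
t: 10.07
eef_pos: [0.4503, 0.2048, 0.0655]
tool_rot: [0.007, 0.758, 0.652, 0.026]
contact_force: [5.8, -0.6, -2.0]
gripper_width: 0.353
```

```bash
python3 -c "
from h import *
go((.4494,.2052,.0559)); snap('k',('wrist','side'))"
```

```text
t 10.075 pos [0.4503 0.2048 0.0655] tool y angle -8.66 tool z [ 0.048  0.023 -0.999] d(mm) [-0.1 -1.4  9.5] F [ 5.8 -0.6 -2. ] q [-0.9   0.36  0.41  2.16 -0.24  0.61 -0.47]
```

View pics/k.png

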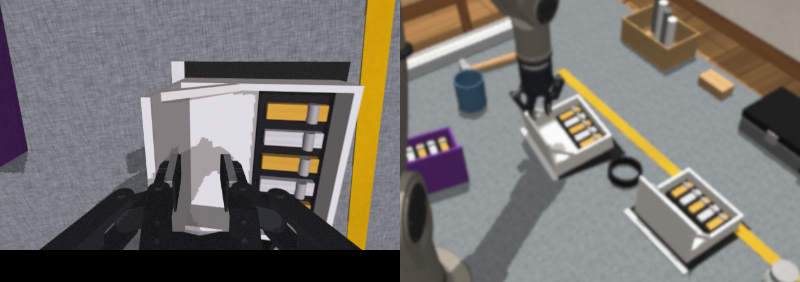

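>>> apply_moves:
  increments: [30, 0, 4, 0, 0, 30, 0, 4, 0, 0, 30, 0, 4, 0, 0, 30, 0, 4, 0, 0, 30, 0, 4, 0, 0, 30, 0, 5, 0, 0, 30, 0, 6, 0, 0, 30, 0, 6, 0, 0]

```text
t: 11.18
eef_pos: [0.4861, 0.199, 0.0659]
tool_rot: [0.005, 0.758, 0.652, 0.023]
contact_force: [-0.4, -0.4, -0.2]
gripper_width: 0.351
```

```bash
python3 -c "
from h import *
go((.4494,.2052,.0559)); snap('l',('wrist','side'))"
```

```text
t 11.175 pos [0.4861 0.199  0.0659] tool y angle -8.58 tool z [ 0.041  0.022 -0.999] d(mm) [  0.5 -37.6   8.6] F [-0.4 -0.4 -0.2] q [-0.84  0.41  0.41  2.09 -0.26  0.65 -0.41]
```

View pics/l.png

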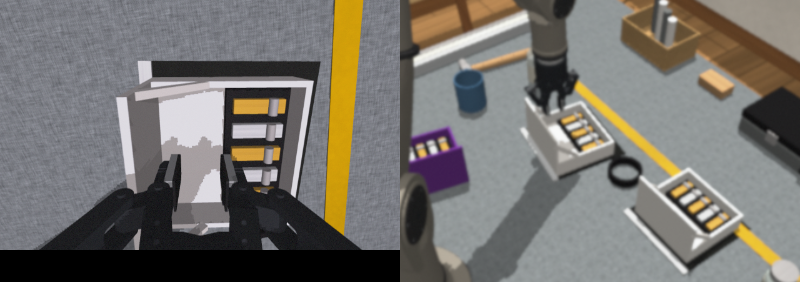

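>>> apply_moves:
  increments: [30, 0, 0, -55, 0, 30, 0, 0, -55, 0, 30, -47, 15, 0, -1, 30, -47, 15, 0, -1, 30, -47, 15, 0, -1, 30, -47, 15, 0, -1, 30, -47, 15, 0, -1, 30, -47, 15, 0, -1, 30, -47, 15, 0, -1, 30, -47, 15, 0, -1, 30, 0, 0, 0, 0]

```text
t: 12.65
eef_pos: [0.5716, -0.1967, 0.1747]
tool_rot: [0.007, 0.706, 0.707, 0.023]
contact_force: [-0.2, 0.7, -0.2]
gripper_width: 0.35
```

```bash
python3 -c "
from h import *
go((.548,-.184,.064)); snap('m',('wrist','side'))"
```

```text
t 12.65 pos [ 0.5716 -0.1967  0.1747] tool y angle 0.05 tool z [ 0.041  0.023 -0.999] d(mm) [ 10.3 -28.2 109.9] F [-0.2  0.7 -0.2] q [-0.2   0.41  0.59  1.81 -0.32  0.97  0.53]
```

View pics/m.png

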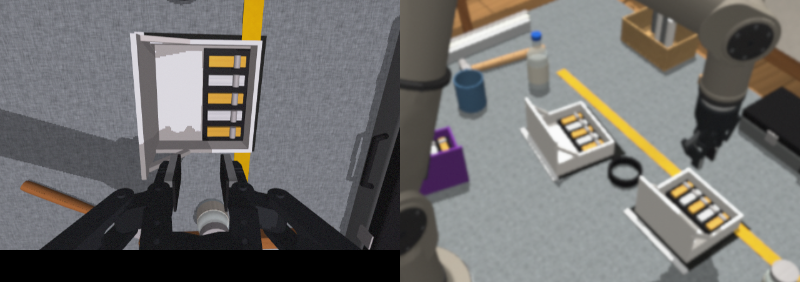

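>>> apply_moves:
  increments: [30, 10, -15, 0, 1, 30, 0, -10, 10, 0, 30, 0, -3, 35, 0, 30, 0, 0, 35, 0, 30, 0, 0, 25, 0, 30, 0, 0, 5, 0, 30, 0, 0, 0, 0]

```text
t: 13.62
eef_pos: [0.5464, -0.1688, 0.059]
tool_rot: [0.003, 0.706, 0.708, 0.025]
contact_force: [0.7, 0.4, -0.3]
gripper_width: 0.349
```

```bash
python3 -c "
from h import *
go((.548,-.184,.064)); snap('n',('wrist','side'))"
```

```text
t 13.625 pos [ 0.5464 -0.1688  0.059 ] tool y angle 0.11 tool z [ 0.04   0.031 -0.999] d(mm) [-15.1   1.7  -5.4] F [ 0.7  0.4 -0.3] q [-0.17  0.51  0.5   1.97 -0.43  0.73  0.6 ]
```

View pics/n.png

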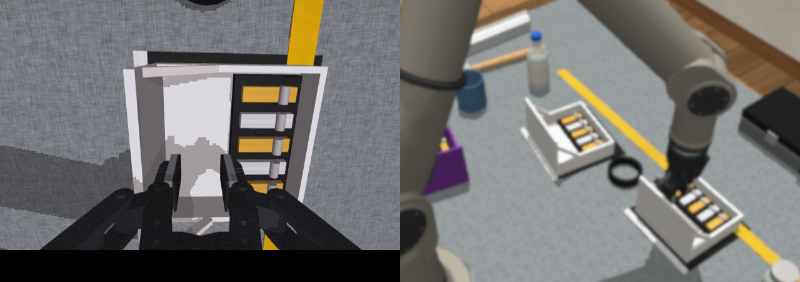

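>>> apply_moves:
  increments: [30, -6, -7, 0, 1, 30, -6, -7, 1, 0, 30, 0, -7, 1, 0, 30, 0, -7, 1, 0, 30, 0, -7, 1, 0, 30, 0, -7, 1, 0, 30, 0, -6, 1, 0, 30, 0, 0, 0, 0]

```text
t: 14.72
eef_pos: [0.5027, -0.1827, 0.0555]
tool_rot: [0.009, 0.712, 0.701, 0.03]
contact_force: [4.4, -0.5, 3.9]
gripper_width: 0.345
```

```bash
python3 -c "
from h import *
go((.505,-.18,.056)); snap('o',('wrist','side'))"
```

```text
t 14.725 pos [ 0.5027 -0.1827  0.0555] tool y angle -0.98 tool z [ 0.055  0.028 -0.998] d(mm) [ 2.8  2.3 -0.3] F [ 4.4 -0.5  3.9] q [-0.14  0.46  0.51  2.07 -0.43  0.66  0.64]
```

View pics/o.png

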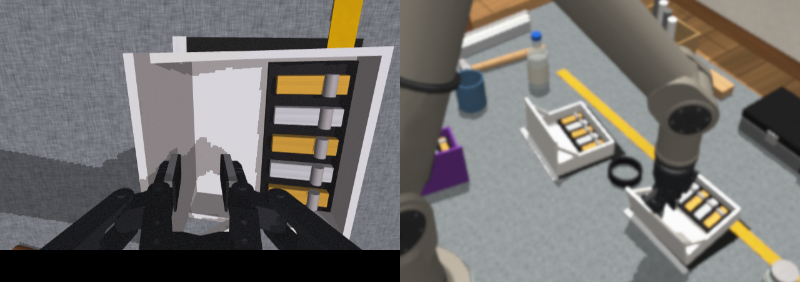

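Tipping has begun as before, so I'll follow the same arc.

>>> apply_moves:
  increments: [30, 0, -8, 1, 0, 30, 0, -8, 1, 0, 30, 0, -8, 3, 0, 30, 0, -8, 3, 0, 30, 0, -8, 4, 0, 30, 0, -8, 4, 0, 30, 0, 0, 0, 0]

```text
t: 15.7
eef_pos: [0.4537, -0.1809, 0.0349]
tool_rot: [0.009, 0.712, 0.701, 0.029]
contact_force: [1.9, 0.1, 2.8]
gripper_width: 0.35
```

```bash
python3 -c "
from h import *
go((.437,-.184,.013)); snap('p',('wrist','side'))"
```

```text
t 15.7 pos [ 0.4537 -0.1809  0.0349] tool y angle -0.9 tool z [ 0.055  0.028 -0.998] d(mm) [ -4.  -17.8  20.8] F [1.9 0.1 2.8] q [-0.11  0.43  0.48  2.18 -0.46  0.57  0.7 ]
```

View pics/p.png

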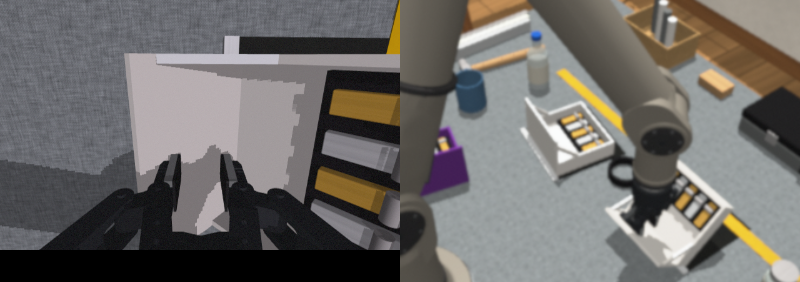

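>>> apply_moves:
  increments: [30, 0, -5, 5, 0, 30, 0, -5, 5, 0, 30, 0, -4, 6, 0, 30, 0, -3, 5, 0, 30, 0, 0, 0, 0]

```text
t: 16.42
eef_pos: [0.4367, -0.1802, 0.0114]
tool_rot: [0.009, 0.712, 0.702, 0.029]
contact_force: [1.1, 0.1, 2.2]
gripper_width: 0.346
```

```bash
python3 -c "
from h import *
go((.437,-.184,.013)); underside(-.35,-.05); snap('q',('scene','side'))"
```

```text
t 16.425 pos [ 0.4367 -0.1802  0.0114] tool y angle -0.88 tool z [ 0.054  0.028 -0.998] d(mm) [-3.8  0.4 -1.7] F [1.1 0.1 2.2] q [-0.07  0.46  0.44  2.23 -0.5   0.51  0.75]
```

View pics/q.png

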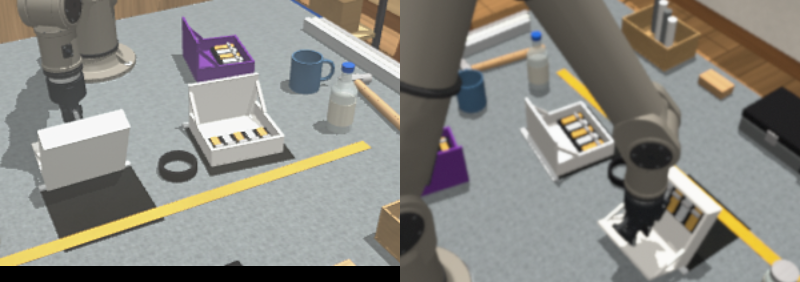

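The right crate's underside is blank, so the stamp is on the left one. Checking the angle.

Run:
```python
from h import *
p,d=read_camera('scene'); W=cloud('scene',d)
x0,x1,y0,y1=180+int(45*.75),180+int(125*.75),100+int(130*.75),100+int(175*.75)
Q=W[y0:y1,x0:x1].reshape(-1,3); 
Q=Q[(Q[:,2]>.015)]; 
n=np.linalg.svd(Q-Q.mean(0),full_matrices=False)[2][2]; r=abs((Q-Q.mean(0))@n); Q=Q[r<.006]
n=np.linalg.svd(Q-Q.mean(0),full_matrices=False)[2][2]
print(len(Q),n,np.degrees(np.arccos(abs(n[2]))),Q.mean(0))
```

```text
444 [-0.90898351  0.03148163  0.41564153] 65.44027712332166 [ 0.54501958 -0.19391189  0.11461206]
```

>>> apply_moves:
  increments: [30, 0, 0, 0, 0, 30, 0, 0, 0, 0]

```text
t: 16.92
eef_pos: [0.4376, -0.1802, 0.0123]
tool_rot: [0.01, 0.712, 0.702, 0.029]
contact_force: [-0.1, 0.5, 2.6]
gripper_width: 0.347
```

>>> apply_moves:
  increments: [30, 0, 4, -7, 0, 30, 0, 5, -6, 0, 30, 0, 5, -6, 0, 30, 0, 6, -5, 0, 30, 0, 6, -5, 0, 30, 0, 7, -4, 0, 30, 0, 7, -4, 0, 30, 0, 7, -3, 0, 30, 0, 7, -3, 0, 30, 0, 7, -2, 0]

```text
t: 18.18
eef_pos: [0.5048, -0.1823, 0.0654]
tool_rot: [0.013, 0.711, 0.702, 0.031]
contact_force: [4.6, 0.8, -1.9]
gripper_width: 0.353
```

```bash
python3 -c "
from h import *
go((.505,-.18,.06)); snap('r',('wrist','side'))"
```

```text
t 18.175 pos [ 0.5048 -0.1823  0.0654] tool y angle -0.76 tool z [ 0.063  0.025 -0.998] d(mm) [ 2.2 -0.1  5.5] F [ 4.6  0.8 -1.9] q [-0.16  0.44  0.52  2.07 -0.42  0.67  0.63]
```

View pics/r.png

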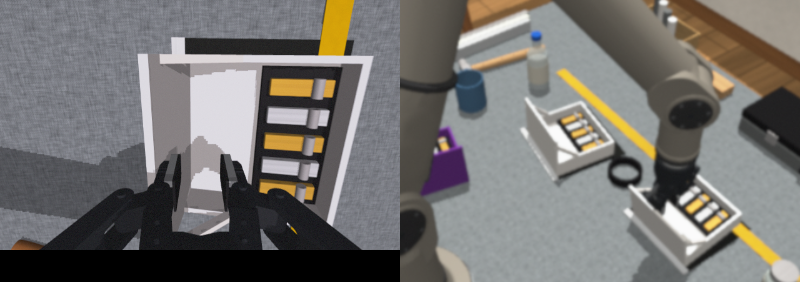

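>>> apply_moves:
  increments: [30, 0, 4, 0, 0, 30, 0, 4, 0, 0, 30, 0, 4, 0, 0, 30, 0, 4, 0, 0, 30, 0, 4, 0, 0, 30, 0, 5, 0, 0, 30, 0, 6, 0, 0, 30, 0, 6, 0, 0]

```text
t: 19.27
eef_pos: [0.5408, -0.183, 0.0665]
tool_rot: [0.01, 0.711, 0.702, 0.029]
contact_force: [0.4, 0.5, 0.5]
gripper_width: 0.352
```

```bash
python3 -c "
from h import *
go((.505,-.18,.06)); snap('s',('wrist','side'))"
```

```text
t 19.275 pos [ 0.5408 -0.183   0.0665] tool y angle -0.8 tool z [ 0.056  0.027 -0.998] d(mm) [  2.4 -36.1   4.6] F [0.4 0.5 0.5] q [-0.16  0.49  0.52  1.98 -0.43  0.72  0.61]
```

View pics/s.png

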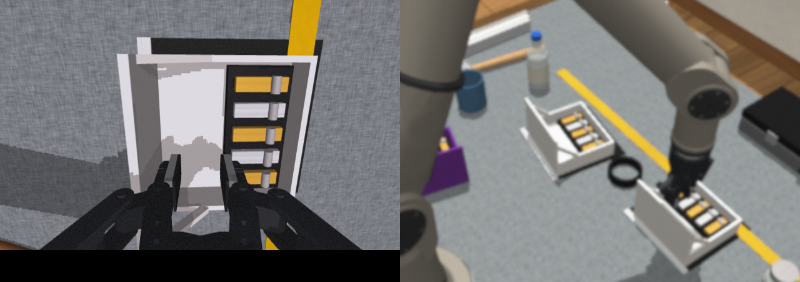

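Both crates are flat. Next I go behind the left (stamped) crate to push it away.

>>> apply_moves:
  increments: [45, 0, 0, -60, 0, 45, 0, 0, -60, 0, 45, 0, 0, -15, 0, 45, 45, -18, 0, 0, 45, 45, -18, 0, 0, 45, 45, -18, 0, 0, 45, 45, -18, 0, 0, 45, 45, -18, 0, 0, 45, 45, -18, 0, 0, 45, 45, -18, 0, 0, 45, 45, -18, 0, 0, 45, 0, 0, 0, 0]

```text
t: 20.88
eef_pos: [0.3836, 0.1846, 0.2011]
tool_rot: [0.008, 0.711, 0.702, 0.024]
contact_force: [0.6, -0.4, -0.4]
gripper_width: 0.526
```

>>> apply_moves:
  increments: [45, 0, 0, 0, -10.3, 45, 0, 0, 0, -10.3, 45, 0, 0, 0, -10.3, 45, 0, 0, 0, -10.3, 45, 0, 0, 0, -10.3, 45, 0, 0, 0, -10.3, 45, 0, 0, 0, -10.3, 45, 0, 0, 0, -10.3, 45, 0, 0, 0, 0]

```text
t: 22.0
eef_pos: [0.3814, 0.1722, 0.1951]
tool_rot: [0.017, 0.055, 0.998, 0.007]
contact_force: [-0.2, 0.2, 0.5]
gripper_width: 0.524
```

```bash
python3 -c "
from h import *
go((.407,.180,.043)); snap('t',('wrist','side'))"
```

```text
t 22.0 pos [0.3814 0.1722 0.1951] tool y angle 83.68 tool z [ 0.035  0.012 -0.999] d(mm) [-19.5   8.1 152.9] F [-0.2  0.2  0.5] q [-0.9   0.01  0.32  2.18  0.01  0.92  0.88]
```

View pics/t.png

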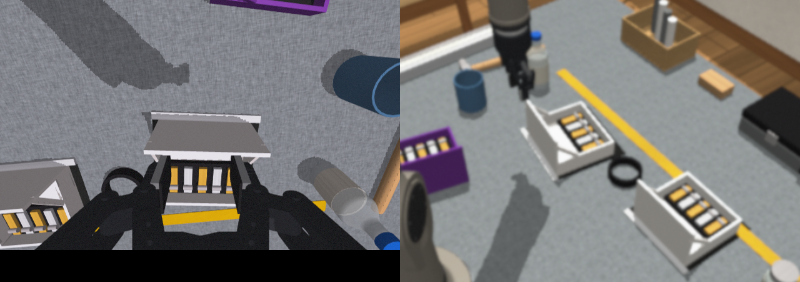

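```bash
cat >> h.py <<'E'
def tips():
    o,pos,M=tool()
    p,d=read_camera('wrist'); k=get_calibration('wrist');K=k['mtx'];T=k['T_tool_cam']
    v,u=np.mgrid[0:400,0:640]
    P=np.stack([(u-K[0,2])/K[0,0]*d,(v-K[1,2])/K[1,1]*d,d],-1)@T[:3,:3].T+T[:3,3]
    return pos,M,P,d,p
E
python3 - <<'E'
from h import *
pos,M,P,d,p=tips()
f=P[(d>0)&(P[...,2]<-.02)&(P[...,2]>-.06)&(abs(P[...,1])<.06)&(abs(P[...,0])<.03)]
print("tip z max",np.percentile(f[:,2],99.5),"y",np.percentile(f[:,1],[1,99]),"x",np.percentile(f[:,0],[1,99]))
W=P@M.T+pos
m=(d>0)&(W[...,2]>.05)&(W[...,2]<.123)&(W[...,1]>.1)&(W[...,1]<.26)&(W[...,0]>.36)&(W[...,0]<.47)&(P[...,2]>0)
Q=W[m];print("wall",len(Q),Q.min(0),Q.max(0),np.polyfit(Q[:,1],Q[:,0],1))
E
```

```text
tip z max -0.035185916464923 y [-0.03501614  0.03617372] x [-0.00931755  0.01277396]
wall 6953 [0.41703441 0.10001068 0.05000109] [0.44735721 0.25998586 0.12121231] [0.14938371 0.40332517]
```

>>> apply_moves:
  increments: [45, -10, 7, 0, 2, 45, 0, 0, 40, 0, 45, 0, 0, 40, 0, 45, 0, 0, 40, 0, 45, 0, 0, 25, 0, 45, 0, 0, 5, 0, 45, 0, 0, 0, 0]

```text
t: 23.02
eef_pos: [0.4057, 0.1854, 0.0433]
tool_rot: [0.021, 0.082, 0.996, 0.01]
contact_force: [-0.1, -0.2, -0.4]
gripper_width: 0.53
```

```bash
python3 -c "
from h import *
go((.407,.180,.043)); snap('u',('wrist','side'))"
```

```text
t 23.025 pos [0.4057 0.1854 0.0433] tool y angle 80.64 tool z [ 0.043  0.017 -0.999] d(mm) [-2.1 -5.1  0.3] F [-0.1 -0.2 -0.4] q [-0.82  0.33  0.29  2.27 -0.17  0.52  1.  ]
```

View pics/u.png

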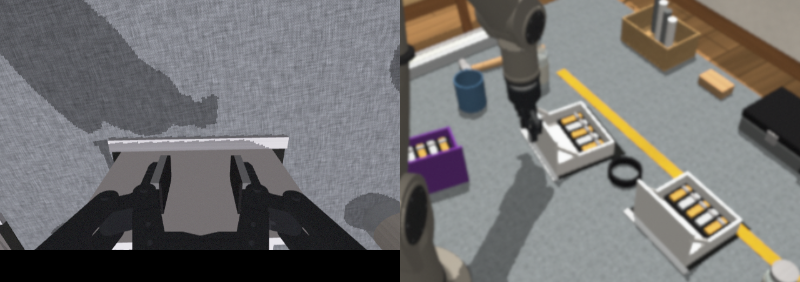

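>>> apply_moves:
  increments: [45, -6, -4, -2, 0, 45, -8, 0, 0, 0, 45, -8, 0, 0, 0, 45, -8, 0, 0, 0, 45, -8, 0, 0, 0, 45, 0, 0, 0, 0]

```text
t: 23.88
eef_pos: [0.4451, 0.1752, 0.0491]
tool_rot: [0.021, 0.082, 0.996, 0.011]
contact_force: [0.5, 0.8, -0.3]
gripper_width: 0.526
```

```bash
python3 -c "
from h import *
go((.407,.180,.043)); snap('v',('wrist','side'))"
```

```text
t 23.875 pos [0.4451 0.1752 0.0491] tool y angle 80.66 tool z [ 0.044  0.019 -0.999] d(mm) [38.5 -1.6  4.5] F [ 0.5  0.8 -0.3] q [-0.75  0.36  0.29  2.2  -0.19  0.56  1.08]
```

View pics/v.png

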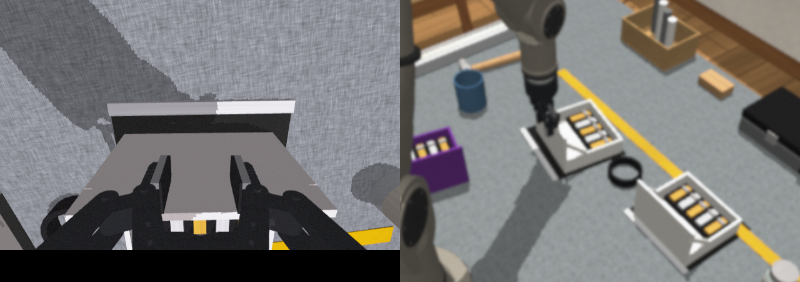

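>>> apply_moves:
  increments: [45, -10, 0, 0, 0, 45, -10, 0, 0, 0, 45, -10, 0, 0, 0, 45, -10, 0, 0, 0, 45, -10, 0, 0, 0, 45, -10, 0, 0, 0, 45, -10, 0, 0, 0, 45, 0, 0, 0, 0]

```text
t: 24.98
eef_pos: [0.5166, 0.1629, 0.0512]
tool_rot: [0.02, 0.081, 0.996, 0.011]
contact_force: [0.8, 0.1, -0.5]
gripper_width: 0.524
```

```bash
cat >> h.py <<'E'
def crates():
    for cam in ('scene','side'):
        p,d=read_camera(cam); W=cloud(cam,d)
        for x in outline_of(cam,'crate_one'):
            Q=W[x['pixels']&(d>0)]; c=np.median(Q,0)
            if c[0]<.35: continue
            Q=Q[(Q[:,2]<.13)&(Q[:,2]>.004)]
            t=Q[(abs(Q[:,2]-.0445)<.004)]
            rim=cv2.minAreaRect((Q[:,:2]*1000).astype(np.float32))
            q=[np.percentile(Q,1,0)[:2],np.percentile(Q,99,0)[:2]]
            print(cam,round(x['p'],2),"rect c,wh,ang",np.round(rim[0],0),np.round(rim[1],0),round(rim[2],1),"bbox centre",np.round((q[0]+q[1])/2,3),"size",np.round(q[1]-q[0],3))
E
python3 -c "
from h import *
go((.572,.155,.045)); crates(); snap('w',('scene','side'))"
```

```text
t 24.975 pos [0.5166 0.1629 0.0512] tool y angle 80.72 tool z [ 0.041  0.018 -0.999] d(mm) [-55.7   1.    8.3] F [ 0.8  0.1 -0.5] q [-0.65  0.44  0.29  2.05 -0.21  0.63  1.18]
scene 0.97 rect c,wh,ang [567. 161.] [192. 271.] 72.7 bbox centre [0.606 0.147] size [0.181 0.185]
side 0.77 rect c,wh,ang [594. 149.] [173. 185.] 81.3 bbox centre [0.602 0.142] size [0.177 0.174]
side 0.43 rect c,wh,ang [408. 488.] [176.  76.] 59.3 bbox centre [0.384 0.473] size [0.079 0.132]
```

View pics/w.png

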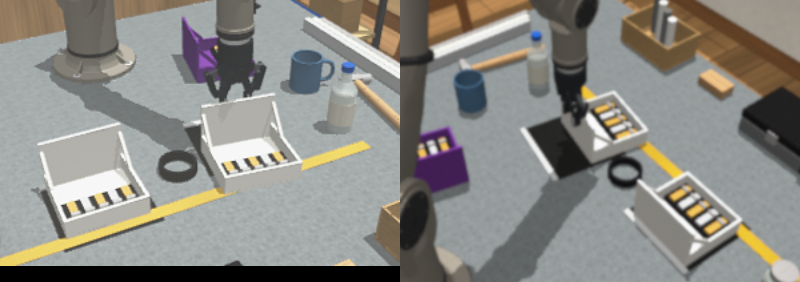

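>>> apply_moves:
  increments: [45, -10, 0, 1, 0, 45, -10, 0, 1, 0, 45, -10, 0, 0, 0, 45, -10, 0, 0, 0, 45, -8, 0, 0, 0, 45, -6, 0, 0, 0, 45, 0, 0, 0, 0]

```text
t: 26.15
eef_pos: [0.558, 0.1569, 0.0488]
tool_rot: [0.007, 0.078, 0.997, 0.01]
contact_force: [-0.6, -0.2, -0.1]
gripper_width: 0.524
```

```bash
python3 -c "
from h import *
go((.572,.155,.045)); crates(); snap('x',('scene','side'))
pos,M,P,d,p=tips(); W=P@M.T+pos
m=(d>0)&(W[...,2]>.03)&(W[...,2]<.117)&(W[...,1]>.07)&(W[...,1]<.23)&(W[...,0]>.54)&(W[...,0]<.62)&(P[...,2]>-.03)
Q=W[m];print('wall',len(Q),np.polyfit(Q[:,1],Q[:,0],1), Q[:,1].min(),Q[:,1].max())
"
```

```text
t 26.15 pos [0.558  0.1569 0.0488] tool y angle 81.07 tool z [ 0.016  0.019 -1.   ] d(mm) [-14.1   0.2   4. ] F [-0.6 -0.2 -0.1] q [-0.59  0.51  0.28  1.94 -0.23  0.7   1.24]
scene 0.7 rect c,wh,ang [582. 170.] [203. 344.] 67.7 bbox centre [0.65  0.141] size [0.179 0.184]
side 0.74 rect c,wh,ang [638. 145.] [177. 185.] 81.2 bbox centre [0.644 0.141] size [0.177 0.182]
wall 10782 [0.15824783 0.54269634] 0.07136067075504843 0.22999709753185932
```

View pics/x.png

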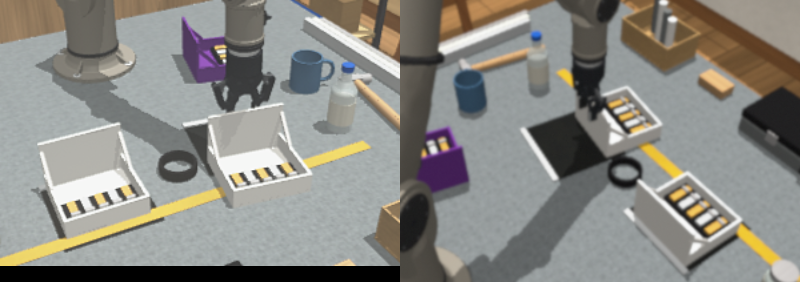

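>>> apply_moves:
  increments: [45, -8, 0, 1, 0, 45, -8, 0, 1, 0, 45, 0, 0, 0, 0]

```text
t: 26.88
eef_pos: [0.5702, 0.1553, 0.0465]
tool_rot: [0.003, 0.077, 0.997, 0.01]
contact_force: [0.1, 0.0, 0.5]
gripper_width: 0.525
```

```bash
python3 -c "
from h import *
go((.572,.155,.045)); crates()
pos,M,P,d,p=tips(); W=P@M.T+pos
m=(d>0)&(W[...,2]>.03)&(W[...,2]<.117)&(W[...,1]>.07)&(W[...,1]<.23)&(W[...,0]>.54)&(W[...,0]<.62)&(P[...,2]>-.03)
Q=W[m];print('wall',len(Q),np.polyfit(Q[:,1],Q[:,0],1), Q[:,1].min(),Q[:,1].max())
"
```

```text
t 26.875 pos [0.5702 0.1553 0.0465] tool y angle 81.15 tool z [ 0.008  0.019 -1.   ] d(mm) [-1.9 -0.   1.5] F [0.1 0.  0.5] q [-0.57  0.53  0.27  1.91 -0.23  0.72  1.26]
scene 0.67 rect c,wh,ang [662. 140.] [172. 168.] 81.1 bbox centre [0.663 0.139] size [0.177 0.183]
side 0.92 rect c,wh,ang [650. 142.] [180. 184.] 79.8 bbox centre [0.657 0.138] size [0.176 0.179]
wall 10344 [0.15649092 0.55574241] 0.07000446400937042 0.22998630051049812
```

Centre at x ≈ 0.657–0.663 against the line at 0.6625. Backing off and rising.

>>> apply_moves:
  increments: [45, 10, 0, 0, 0, 45, 20, 0, 0, 0, 45, 20, 0, -10, 0, 45, 20, 0, -30, 0, 45, 0, 0, -50, 0, 45, 0, 0, -50, 0, 45, 0, 0, -30, 0, 45, 0, 0, 0, 0]

```text
t: 28.12
eef_pos: [0.4913, 0.1633, 0.22]
tool_rot: [0.002, 0.076, 0.997, 0.01]
contact_force: [-0.1, -0.6, -0.5]
gripper_width: 0.525
```

Run:
```python
from h import *
go((.5,.155,.2)); crates(); snap('y',('scene','side'))
for c in ("scene","side"):
    p,d=read_camera(c); W=cloud(c,d)
    for th in ["crate_two","line","tape","cleaner","screws","scraper","hammer","mug"]:
        for r in outline_of(c,th)[:3]:
            Q=W[r["pixels"]&(d>0)]
            print(c,th,round(r["p"],2),"med",np.round(np.median(Q,0),3),"lo",np.round(np.percentile(Q,2,0),3),"hi",np.round(np.percentile(Q,98,0),3))
```

```text
t 28.125 pos [0.4913 0.1633 0.22  ] tool y angle 81.27 tool z [ 0.005  0.019 -1.   ] d(mm) [-9.8 -7.3 19.9] F [-0.1 -0.6 -0.5] q [-0.73  0.19  0.35  1.93 -0.09  1.02  1.08]
scene 0.67 rect c,wh,ang [662. 141.] [175. 168.] 80.7 bbox centre [0.663 0.139] size [0.177 0.184]
side 0.73 rect c,wh,ang [660. 142.] [177. 166.] 80.4 bbox centre [0.656 0.139] size [0.175 0.182]
side 0.45 rect c,wh,ang [ 598. -419.] [56. 59.] 37.2 bbox centre [ 0.598 -0.42 ] size [0.054 0.054]
scene crate_two 0.57 med [ 0.525 -0.188  0.031] lo [ 0.493 -0.273  0.004] hi [ 0.653 -0.106  0.118]
scene line 0.55 med [ 0.661 -0.161  0.001] lo [ 0.642 -0.426 -0.002] hi [0.677 0.399 0.004]
scene line 0.27 med [0.471 0.092 0.001] lo [ 0.411  0.059 -0.003] hi [0.586 0.14  0.008]
scene tape 0.77 med [ 0.568 -0.004  0.017] lo [ 0.519 -0.041  0.002] hi [0.598 0.035 0.027]
scene cleaner 0.7 med [0.595 0.397 0.079] lo [0.453 0.379 0.001] hi [0.612 0.553 0.169]
scene cleaner 0.26 med [0.467 0.094 0.001] lo [ 0.411  0.059 -0.003] hi [0.588 0.14  0.008]
scene screws 0.57 med [ 0.621 -0.419  0.051] lo [ 0.577 -0.447  0.001] hi [ 0
[... 693 characters left out ...]
.065  0.002] lo [ 0.642 -0.371 -0.003] hi [0.675 0.41  0.006]
side tape 0.58 med [ 0.555 -0.001  0.016] lo [ 0.512 -0.041 -0.002] hi [0.608 0.046 0.03 ]
side cleaner 0.9 med [0.568 0.394 0.089] lo [0.548 0.38  0.009] hi [0.599 0.423 0.172]
side cleaner 0.24 med [ 0.488 -0.246  0.005] lo [ 0.476 -0.285 -0.002] hi [ 0.64  -0.089  0.01 ]
side screws 0.59 med [ 0.585 -0.422  0.063] lo [ 0.572 -0.446  0.007] hi [ 0.623 -0.394  0.078]
side scraper 0.75 med [ 0.431 -0.427  0.005] lo [ 0.263 -0.477 -0.   ] hi [ 0.508 -0.346  0.022]
side hammer 0.72 med [0.52  0.55  0.022] lo [0.427 0.531 0.005] hi [0.615 0.61  0.029]
side mug 0.71 med [0.379 0.428 0.058] lo [0.345 0.409 0.005] hi [0.419 0.488 0.092]
```

View pics/y.png

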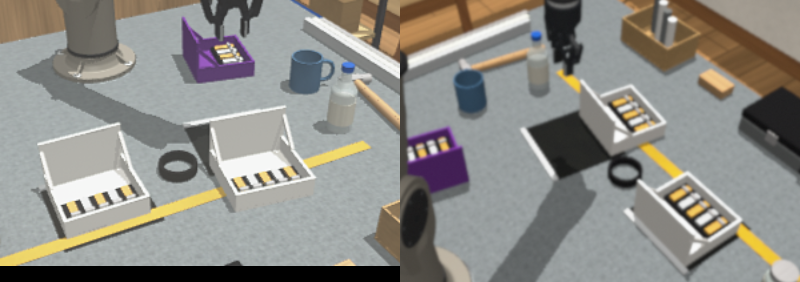

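All checks agree: the stamped crate is centred on the line and turned about 9°. The other crate is about 12 mm from where it started, the rest is undisturbed, and the arm is clear.

```bash
python3 -c "
from h import *
hand_in()"
```

```text
the job is handed in; nothing more can be done
```

I tipped both crates against their stops, the left one first, and let each down gently. The red stamp was under the left (+y) crate, so I pushed that one onto the yellow line and handed the job in at about 29 s of the 72 s. `hand_in()` gives no verdict, so the results below are my own measurements.

- **Tipping:** the left crate reached 66° and the right 65°, each held for about half a second. The right crate's underside was blank.
- **Stamped crate:** its centre measured x = 0.656 to 0.663 m in the two cameras. The line is at about 0.660 m, so it is within roughly 6 mm of the middle. It is turned about 9° and stands flat.
- **Other crate:** it stands flat, about 12 mm from where it started, because it slid up to its stop when tipped.
- **Other things on the bench:** the repeat measurements agree with the starting ones to within a few millimetres, apart from the scraper in one view: the scene camera did not find it at the start, so its check rests on the side camera.
- **Arm:** it was clear of everything, with no contact force.

**Disagreements:**
- At the openings I used, the fingertips measured 33–35 mm short of the stated TCP. I corrected the working heights for this.
- The trained networks gave some low-confidence mislabels, and one 0.69 `crate_two` report in the side view was really the cleaner bottle. I ignored these after checking against the pictures.

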